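# Scoop stones from the sample tray into the weighing dish

## Task

Take the steel scoop by its upright handle, scoop up stones from the white tray and tip at least three of the five into the dish on the balance; any others must end in the tray or the dish, none on the desk or balance. Do not touch the stones with the gripper, keep the dish standing centred on the balance's pan, leave the two small pots at the back alone, and finally stand the scoop upright on the bare desk and let go.

Things in the scene. Friction and masses are not known exactly. Their poses are not given: they have to be found in the camera images.
- tray: long white enamelled tray with a dark rim bead, fixed where it stands; long along its x; inside, floor 200 x 104 mm (x, y), both end walls flare out to a 219 mm long mouth, side walls upright, 112 mm wide outside. Origin on the desk under its centre, z up. Floor 8 mm, rim 46 mm above the desk. The stones start between x = -105 and -5 mm, the end at the robot's side; the other end is empty
- balance: white top-pan balance, 200 x 165 mm, fixed where it stands, display at its -x side; round steel weighing pan of radius 68 mm with its top 58 mm above the desk. Origin on the desk under the middle of the pan, z up
- dish: open round aluminium weighing dish standing loose on the balance's pan, 0.25 kg; 45 mm tall, rim radius 64 mm, foot radius 52 mm, wall 3 mm, base 4 mm. Origin under its centre, z up (its rim is 103 mm above the desk)
- scoop: steel hand scoop standing loose on the desk, about 0.2 kg: flat pan 90 mm wide (y), 75 mm long (x), open at its lip at x = -35 mm (turned roughly to the robot); bottom 2 mm thick (1.2 at the lip), side walls 35 mm high, raked down to nothing at the lip, back wall at x = 39 mm, 37 mm high; upright handle behind it, its foot (to x = 59 mm) level with the pan. Origin on the underside, z up along the handle
- scoop_grip (a point): point to grip on the scoop's upright black-topped handle: on its centre line, 48 mm in x from the scoop's origin and 105 mm above its underside; the handle is 138 mm tall, 16 mm thick along the scoop's y and 22 mm wide along its x; axes as the scoop's
- scoop_lip (a point): middle of the scoop's lip, at its lower edge (x = -35 mm, on the underside); axes as the scoop's
- pot_dark: bystander: small dark screw-lid pot, 56 mm wide, 60 mm tall, standing loose at the back; origin under its centre
- pot_yellow: bystander: small yellow screw-lid pot, 50 mm wide, 54 mm tall, standing loose at the back; origin under its centre
- stone_1: rounded grey stone, about 26 x 22 x 18 mm, lying in the robot's-side half of the tray, 17 g; slides on the scoop's steel at about 20 degrees of tilt; origin at its centre
- stone_2: rounded grey stone, about 24 x 21 x 19 mm, lying in the robot's-side half of the tray, 17 g; slides on the scoop's steel at about 20 degrees of tilt; origin at its centre
- stone_3: rounded grey stone, about 27 x 21 x 17 mm, lying in the robot's-side half of the tray, 17 g; slides on the scoop's steel at about 20 degrees of tilt; origin at its centre
- stone_4: rounded grey stone, about 23 x 22 x 18 mm, lying in the robot's-side half of the tray, 17 g; slides on the scoop's steel at about 20 degrees of tilt; origin at its centre
- stone_5: rounded grey stone, about 25 x 20 x 18 mm, lying in the robot's-side half of the tray, 17 g; slides on the scoop's steel at about 20 degrees of tilt; origin at its centre

How it is judged:
By the outcome, as a careful person would: the job done as asked, in the order asked, and still so for the second after the job is handed in, with the robot touching nothing.
It also fails if it takes over 72 s, if anything falls off the work surface, if the arm or the gripper's body presses on something with over 40 N, if the wrist force passes 120 N, or if a joint passes its speed limit or range.

## Robot

A 6-joint arm with a two-finger parallel gripper is mounted at the origin on a cart in front of the work surface, level with it; the furniture and walls round the work are solid. World frame = base frame: x ahead of the robot, y to its left, z up, the work surface at z = 0. Lengths are in mm, angles in rad, forces in N, time in s.
With the tool pointing down it reaches from about 350 to 875 mm from the base axis. Payload 4.2 kg.
Tool frame: the origin (TCP) lies midway between the tips of the shut fingers; the grasp point (between the pads) lies 19 mm behind it; z points along the fingers, y is the line along which they close (so a half turn about z gives the same grasp; the last joint's range is limited). The gripper opens to 85 mm and grips with 20 to 120 N. Pads are 22 mm wide; open, the fingers measure 114 mm over their backs; the gripper's body (76 mm by 85 mm) begins 54 mm behind the grasp point. The pads swing forward as they close: fully open they stand 13 mm farther back than shut.
Start: joints at [-0.961, 0.385, 0.008, 0, -1.194, -0.259], TCP at [214.795, -586.909, 231.312] pointing down, gripper open.
Joint ranges: [-3.14, 3.14], [-1.21, 2.06], [-1.07, 1.41], [-3.16, 2.05], [-2.99, -0.16], [-3.1, 3.1]. Speed limits (rad/s): [2.79, 2.79, 3.14, 3.14, 3.14, 3.14].

## Interface

Orientations are given as a unit quaternion [x, y, z, w].
In Python, from bench import read_state, get_image, job_done gives the robot as it stands.
- The arm moves only by the tool servo_tool, never from a script. Its arguments are lists of equal length, an entry for each row: "rotation": the turn, a rotation vector about the world's x, y, z scaled (see below), a list of three; "slide": the shift along the world's x, y, z scaled (see below), a list of three; "grip": the opening, from -1 (shut) to 1 (fully open). In form: {"rotation": [[rx, ry, rz], ...], "slide": [[tx, ty, tz], ...], "grip": [grip, ...]}. A call has 1 to 8 rows; each row is the pose to reach, as a shift and turn from the pose commanded when the call began, turning the shorter way round; what a row does not reach only later rows make up. The controller multiplies each number of a shift by 0.2 m and each number of a turn by 360 degrees. A row lasts 1/8 s, in which the tool goes at most 62.5 mm and 10.7 degrees, less where a joint would pass 70% of its speed; a pose out of reach is approached as far as the arm can. A call with a number of a shift or a turn outside -1 to 1 is refused whole. A call with a gripper value outside its range is refused whole. The fingers move at their own pace and stop on an object; the grip force is fixed at half the most. Time passes only in rows, so rows that repeat a pose let the fingers close. It gives the time, the measured TCP pose, the force, the opening and the grip force at its end, in the units of the state.
- read_state(): the state, without advancing time (a new reading comes with each control period).
- get_image(name): name is "side" or "top" or "wrist"; returns a dict with "image" (480x640x3 uint8, red, green, blue), "depth" (480x640 float32, mm along the optical axis (not along the pixel's ray), 0 where there is no reading), "camera_matrix" (3x3 intrinsics, pixels), "rvec" (rotation vector, rad) and "tvec" (3), from world to camera coordinates, as OpenCV has them; the wrist camera has in their place "hand_eye" (4x4, takes a point from camera to tool coordinates, whose origin is the TCP and whose axes are the flange's). Camera axes: x right, y down, z forward; pixel columns grow to the right and rows downward; lengths in mm; the calibration is good to about 2 mm. A picture is of the moment at which its call begins: read the wrist's pose just before it.
- job_done(): hands the job in; it is judged then, once.
The state is a dict: "clock": time; "joints": joint angles; "joint_vel": joint speeds; "joint_efforts": joint torques, N m; "position": TCP position; "ee_rot": TCP orientation; "contact_force": force on the tool from outside, world axes, zero at the start; "wrist_torque": the same for the moment, N m; "gripper_width": finger opening in mm; "grasp_force": force on a finger pad.
Only numpy, scipy, OpenCV 4.12 (cv2) and the standard library are available. Lean on these libraries where they do the work, as an engineer would, in place of code of your own. Each camera call takes 0.05 s, during which the arm holds its last target. There are 200 camera calls.

## Working session

There is one attempt and no reset: what is moved stays moved. The work goes in short steps, Python scripts to look and compute and a tool call to move; the robot and the scene stay as the last step left them, time stands still between calls to the robot, and variables do not carry over. Pictures are saved under pics/ and viewed, at most 13 in all, crops included, and the job is handed in when it is done.

Besides the shell and the picture viewer there is one more tool, called after "Emit:" as name(argument=value, ...) on one line, values as JSON. servo_tool: Moves the arm, as the interface text tells. Shifts and turns lie within -1 to 1; 1 stands for 0.2 m of shift or 360 degrees of turn. Its arguments: {"type":"object","properties":{"rotation":{"type":"array","items":{"type":"array","items":{"type":"number","minimum":-1,"maximum":1}}},"slide":{"type":"array","items":{"type":"array","items":{"type":"number","minimum":-1,"maximum":1}}},"grip":{"type":"array","items":{"type":"number"}}},"required":["rotation","slide","grip"]}

```bash
ls; mkdir -p pics
cat > h.py <<'E'
import numpy as np,cv2,pickle
from bench import read_state,get_image
def grab(n,f):
    d=get_image(n); cv2.imwrite(f'pics/{f}.png',d['image'][...,::-1]); pickle.dump(d,open(f'pics/{f}.pkl','wb')); return d
def cloud(d):
    K=np.array(d['camera_matrix']);R=cv2.Rodrigues(np.array(d['rvec'],float))[0];t=np.array(d['tvec'],float).ravel()
    z=d['depth'].astype(float);v,u=np.mgrid[:480,:640]
    p=np.stack([(u-K[0,2])/K[0,0]*z,(v-K[1,2])/K[1,1]*z,z],-1)
    w=(p-t)@R; w[z==0]=np.nan; return w
E
python3 - <<'E'
from h import *
print(read_state())
d=grab('top','top0'); s=grab('side','side0')
for x in(d,s):
    w=cloud(x);print(np.array(x['tvec']),np.array(x['rvec']))
cv2.imwrite('pics/both.png',np.hstack([cv2.resize(x['image'][...,::-1],(400,300)) for x in(d,s)]))
E
```

```text
pics
{'clock': 0.0, 'joints': array([-9.61383559e-01,  3.85545871e-01,  6.59915804e-03, -5.10962269e-04,
       -1.19395784e+00, -2.58563025e-01]), 'joint_vel': array([-3.33380846e-04, -3.32292404e-05,  4.92800120e-04,  2.98082997e-04,
       -2.64713335e-04, -2.51696101e-04]), 'joint_efforts': array([ 5.73446596e-04, -3.92289233e+01,  1.88404083e+01,  4.18617189e+00,
       -4.57664268e-03, -9.93366882e-06]), 'position': array([ 214.60712827, -586.37525881,  230.21580089]), 'ee_rot': array([-1.74433585e-01,  9.84668349e-01,  1.05624168e-03, -2.27804426e-04]), 'contact_force': array([-0.07952022, -0.60104282, -0.45352448]), 'wrist_torque': array([ 0.01489354, -0.03647467,  0.03352219]), 'grasp_force': 0.0, 'gripper_width': 85.08567541700182}
[ -43.83717617  544.77509026 1178.49248749] [ 2.20425035 -2.15287847  0.09597655]
[ 547.28568421  131.8706708  1095.73751867] [ 0.17339182 -2.64442533  1.53410247]
```

View pics/top0.png

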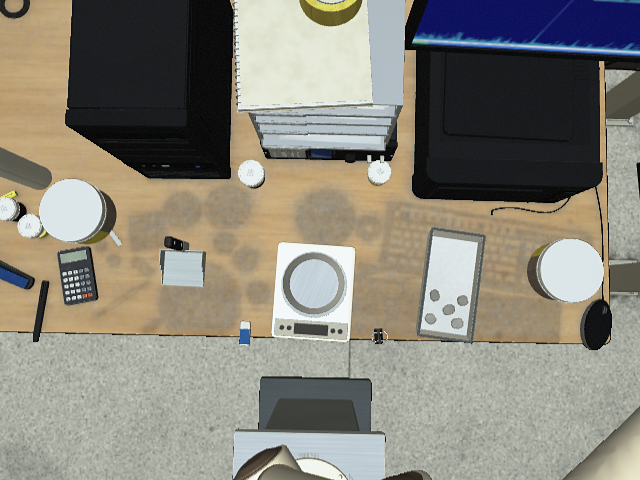

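View pics/side0.png

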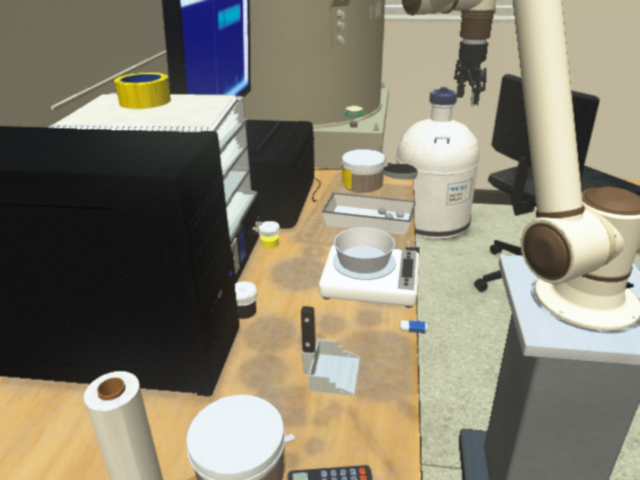

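The top view shows the scoop at (183,268) with its handle top at (176,243), the balance and dish at (313,285), and the tray at (450,285) with the five stones at its near end, around (445,305). The side view shows the scoop at (330,350). The lip faces the robot and the handle is clear on all sides.

```bash
cat > m.py <<'E'
from h import *
d=pickle.load(open('pics/top0.pkl','rb'));s=pickle.load(open('pics/side0.pkl','rb'))
def ray(d,uv,z):
    K=np.array(d['camera_matrix']);R=cv2.Rodrigues(np.array(d['rvec'],float))[0];t=np.array(d['tvec'],float).ravel()
    c=-R.T@t; r=(np.c_[np.atleast_2d(uv).astype(float),np.ones(len(np.atleast_2d(uv)))]@np.linalg.inv(K).T)@R
    return c+r*((z-c[2])/r[:,2])[:,None]
w=cloud(d);Z=w[...,2];im=d['image'].astype(int)
print('deskz',np.nanmedian(Z[230:300,215:265]))
def box(m,u0,v0,u1,v1):
    k=np.zeros((480,640),bool);k[v0:v1,u0:u1]=1;return m&k
# tray rim
mt=box((Z>36)&(Z<60),405,220,495,350); p=w[mt]
r=cv2.minAreaRect(p[:,:2].astype(np.float32));print('tray',mt.sum(),r)
lum=im.mean(2)
# stones
mg=box((lum<150)&(lum>60),428,280,472,335)
n,l,st,c=cv2.connectedComponentsWithStats(mg.astype(np.uint8))
for i in range(1,n):
    if st[i,4]>25: print('stone',st[i],c[i],ray(d,c[i],17)[0].round(1),np.nanmedian(Z[l==i]))
# dish rim
md=box((Z>95)&(Z<112),265,235,365,345);p=w[md];(x,y),rr=cv2.minEnclosingCircle(p[:,:2].astype(np.float32));print('dish',md.sum(),x,y,rr)
# balance
mb=box((Z>45)&(Z<70),260,230,370,350);p=w[mb];print('bal',cv2.minAreaRect(p[:,:2].astype(np.float32)))
# scoop handle
mh=box(Z>110,150,225,215,300);print('handle',mh.sum(),np.nanmean(w[mh],0),cv2.minAreaRect(w[mh][:,:2].astype(np.float32)))
ms=box((Z>-1)&(abs(im[...,0]-im[...,2])<35)&(lum>100),150,245,215,300);p=w[ms]
print('scoop pan px',cv2.minAreaRect(np.argwhere(ms)[:,::-1].astype(np.float32)),cv2.minAreaRect(p[:,:2].astype(np.float32)))
ws=cloud(s);Zs=ws[...,2];ims=s['image'].astype(int)
k=box((Zs>70)&(Zs<150),290,300,320,380);print('handle side',k.sum(),np.nanmean(ws[k],0),cv2.minAreaRect(ws[k][:,:2].astype(np.float32)))
for n,(u0,v0,u1,v1) in dict(dark=(236,155,268,190),yel=(365,155,395,188)).items():
    k=box((Z>40)&(Z<75)&(lum>170),u0,v0,u1,v1);print(n,np.nanmean(w[k],0))
a=d['image'][215:345,140:220,::-1];b=d['image'][220:350,405:500,::-1]
cv2.imwrite('pics/crop.png',np.hstack([cv2.resize(a,None,fx=4,fy=4,interpolation=2),cv2.resize(b,None,fx=4,fy=4,interpolation=2)]))
E
python3 m.py
```

```text
deskz 0.5883164455275115
tray 1024 ((467.4631042480469, -287.63531494140625), (116.5643310546875, 228.26148986816406), 83.01495361328125)
stone [430 289  10  12  94] [434.24468085 295.        ] [ 444.6 -257.7   17. ] 23.795653460568232
stone [457 295  11  11  91] [462.02197802 300.31868132] [ 434.7 -316.6   17. ] 22.90381284292677
stone [467 295   5  40 116] [469.69827586 319.76724138] [ 394.2 -333.    17. ] 21.943174490968882
stone [442 305  13  10 100] [448.34 309.39] [ 414.9 -287.7   17. ] 23.879050151548494
stone [451 318  12  11  37] [455.75675676 323.        ] [ 386.7 -303.6   17. ] 21.713010166888726
stone [428 331  26   4  61] [437.31147541 333.09836066] [ 364.7 -264.7   17. ] 23.1730053267881
dish 527 463.0240478515625 -2.454697847366333 63.66312789916992
bal ((446.6880187988281, -1.9645004272460938), (160.3592071533203, 194.90330505371094), 87.47167205810547)
handle 128 [534.87749057 275.74939311 132.56307924] ((535.390380859375, 277.4698486328125), (21.700897216796875, 17.51297950744629), 4.189968109130859)
scoop pan px ((183.0, 272.0), (54.0, 48.0), 90.0) ((477.66162109375, 279.85211181640625), (110.99179077148438, 102.78314971923828), 4.2255330085754395)
handle side 501 [535.43872765 283.17968389 107.72466901] ((536.4712524414062, 279.62640380859375), (18.13493537902832, 22.548995971679688), 79.91659545898438)
dark [690.06460669 135.11195073  59.52211052]
yel [ 701.78418592 -132.10206978   54.35523656]
```

View pics/crop.png

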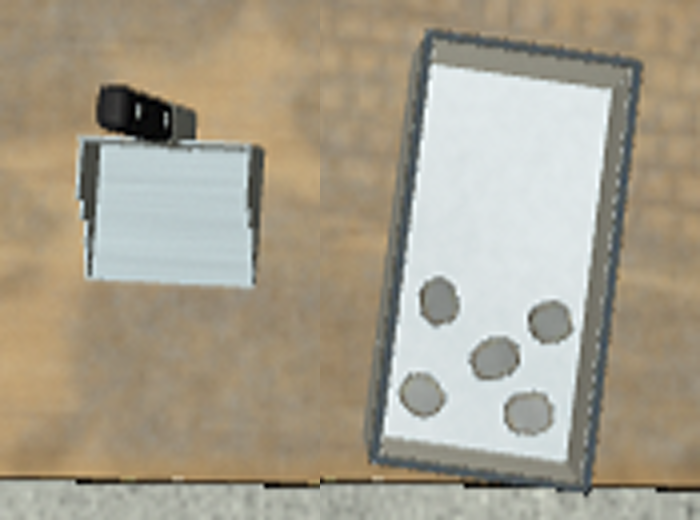

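The crop confirms the scoop pan, with lip corners at about (162.5,285.7) and (203,286.5) in full-image pixels. The five stones are at (435,295), (462,300), (448,309), (430,318) and (457,323).

```bash
cat > n.py <<'E'
from m import *
print('----cam',(-cv2.Rodrigues(np.array(d['rvec']))[0].T@np.array(d['tvec']).ravel()).round())
L=ray(d,[[162.5,285.8],[203,286.5]],1);B=ray(d,[[159.8,249.3],[205.5,252]],36)
print('lip',L.round(1),L.mean(0),np.degrees(np.arctan2(*(L[0]-L[1])[:2]))*-1)
print('back',B.round(1),B.mean(0),np.degrees(np.arctan2(*(B[0]-B[1])[:2]))*-1)
a=np.radians(-7);R=np.array([[np.cos(a),np.sin(a)],[-np.sin(a),np.cos(a)]])
S=ray(d,[[435,295],[462.3,300],[448.5,309.3],[430.3,318.2],[457.2,322.8]],17)[:,:2]
print((R@(S-[467.5,-287.6]).T).T.round(1))
# tray from mouth corners, rim z46
T=ray(d,[[405+(428-320)/4,220+33/4],[405+(640-320)/4,220+63/4],[405+(590-320)/4,220+487/4],[405+(372-320)/4,220+462/4]],46)
F=ray(d,[[405+(432-320)/4,220+66/4],[405+(613-320)/4,220+88/4],[405+(568-320)/4,220+462/4],[405+(386-320)/4,220+437/4]],8)
for q in(T,F): print(q[:,:2].round(1).tolist(),q.mean(0).round(1),cv2.minAreaRect(q[:,:2].astype(np.float32)))
E
python3 n.py | sed -n '/----/,$p'
```

```text
----cam [ 443.  -29. 1221.]
lip [[450.6 323.4   1. ]
 [451.2 236.4   1. ]] [450.88578944 279.924847     1.        ] 0.3570847216279232
back [[526.6 322.7  36. ]
 [523.2 226.6  36. ]] [524.87412612 274.64261402  36.        ] -2.031832637413419
[[-26.2  25.3]
 [-28.2 -33.3]
 [-51.9  -6.9]
 [-76.   28.8]
 [-77.4 -28.7]]
[[583.4, -246.5], [570.3, -357.3], [350.7, -331.6], [360.8, -219.4]] [ 466.3 -288.7   46. ] ((465.5306701660156, -288.4644775390625), (112.58855438232422, 224.2963409423828), 83.24797058105469)
[[570.1, -255.8], [560.6, -353.4], [360.5, -329.6], [371.5, -232.8]] [ 465.7 -292.9    8. ] ((466.00311279296875, -293.0995178222656), (98.05573272705078, 201.6793670654297), 83.41460418701172)
```

Emit:
servo_tool(rotation=[[0, 0, -0.015], [0, 0, -0.03], [0, 0, -0.045], [0, 0, -0.0586], [0, 0, -0.0586]], slide=[[0.2, 0.25, 0.03], [0.4, 0.5, 0.06], [0.6, 0.75, 0.09], [0.8, 1, 0.09], [0.8, 1, 0.09]], grip=[1, 1, 1, 1, 1])

```text
clock: 0.72
position: [376.7, -384.1, 249.3]
ee_rot: [0.006, 1.0, 0.0, 0.0]
contact_force: [-0.5, -1.1, -0.5]
gripper_width: 85.6
grasp_force: 0.0
```

Emit:
servo_tool(rotation=[[0, 0, 0], [0, 0, 0], [0, 0, 0], [0, 0, 0]], slide=[[0.2, 0.25, 0], [0.4, 0.5, 0], [0.6, 0.75, 0], [0.8, 1, 0]], grip=[1, 1, 1, 1])

```text
clock: 1.23
position: [531.6, -190.8, 249.1]
ee_rot: [0.009, 1.0, -0.0, -0.0]
contact_force: [-0.8, -0.5, 0.0]
gripper_width: 85.2
grasp_force: 0.0
```

Emit:
servo_tool(rotation=[[0, 0, 0], [0, 0, 0], [0, 0, 0], [0, 0, 0]], slide=[[0, 0.25, 0], [0, 0.5, 0], [0, 0.75, 0], [0, 1, 0]], grip=[1, 1, 1, 1])

```text
clock: 1.72
position: [530.7, 9.1, 248.9]
ee_rot: [0.009, 1.0, -0.0, -0.0]
contact_force: [-0.1, -0.7, -1.2]
gripper_width: 85.3
grasp_force: 0.0
```

Emit:
servo_tool(rotation=[[0, 0, 0], [0, 0, 0], [0, 0, 0], [0, 0, 0], [0, 0, 0], [0, 0, 0]], slide=[[0, 0.25, 0], [0, 0.5, 0], [0, 0.75, 0], [0, 1, 0], [0, 1, 0], [0, 1, 0]], grip=[1, 1, 1, 1, 1, 1])

```text
clock: 2.48
position: [530.9, 207.6, 248.7]
ee_rot: [0.009, 1.0, -0.0, -0.001]
contact_force: [0.1, -0.2, -0.5]
gripper_width: 85.4
grasp_force: 0.0
```

Emit:
servo_tool(rotation=[[0, 0, 0], [0, 0, 0], [0, 0, 0], [0, 0, 0], [0, 0, 0]], slide=[[0.01, 0.18, 0], [0.02, 0.355, 0], [0.02, 0.355, -0.2], [0.02, 0.355, -0.4], [0.02, 0.355, -0.4]], grip=[1, 1, 1, 1, 1])

```text
clock: 3.1
position: [533.5, 276.4, 166.2]
ee_rot: [0.01, 1.0, -0.003, -0.003]
contact_force: [0.4, -0.3, 0.1]
gripper_width: 85.3
grasp_force: 0.0
```

Run:
```python
from h import *
s=read_state();print(s['position'],s['ee_rot'],s['joints'].round(2))
d=grab('wrist','w1');print(np.array(d['hand_eye']).round(3).tolist(),np.array(d['camera_matrix']).tolist())
s=read_state();print(s['position'])
```

```text
[533.54579655 276.4374572  166.17032729] [ 0.00984145  0.99994338 -0.0025433  -0.00314943] [ 0.75  0.4  -0.14 -0.   -1.04 -2.34]
[[0.001, -0.955, -0.297, 75.33], [1.0, 0.001, -0.001, -0.418], [0.001, -0.297, 0.955, -144.256], [0.0, 0.0, 0.0, 1.0]] [[367.1147677536601, 0.0, 315.1109279758354], [0.0, 367.1147677536601, 241.51052883929663], [0.0, 0.0, 1.0]]
[535.19735547 277.63814428 168.91624651]
```

View pics/w1.png

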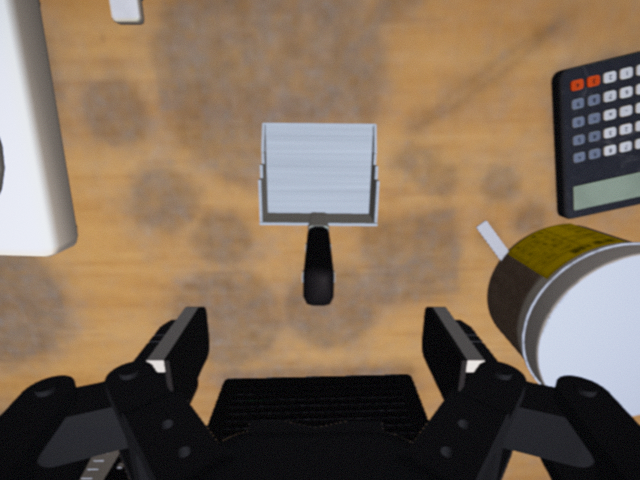

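The wrist view shows the scoop square to the fingers, with the handle at column 318 and the lip at row 123. It is centred, so I descend and grip.

Emit:
servo_tool(rotation=[[0, 0, 0], [0, 0, 0], [0, 0, 0], [0, 0, 0], [0, 0, 0], [0, 0, 0], [0, 0, 0], [0, 0, 0]], slide=[[0.008, 0.003, -0.15], [0.008, 0.003, -0.3], [0.008, 0.003, -0.415], [0.008, 0.003, -0.415], [0.008, 0.003, -0.415], [0.008, 0.003, -0.415], [0.008, 0.003, -0.415], [0.008, 0.003, -0.415]], grip=[1, 1, 1, 1, -1, -1, -1, -1])

```text
clock: 4.15
position: [536.7, 279.9, 86.8]
ee_rot: [0.009, 1.0, 0.0, 0.0]
contact_force: [0.9, -1.7, -0.3]
gripper_width: 15.2
grasp_force: 60.0
```

Emit:
servo_tool(rotation=[[0, 0, 0], [0, 0, 0], [0, 0, 0], [0, 0, 0]], slide=[[0, 0, 0], [0, 0, 0], [0, 0, 0], [0, 0, 0]], grip=[-1, -1, -1, -1])

```text
clock: 4.65
position: [536.8, 279.9, 86.7]
ee_rot: [0.009, 1.0, 0.0, 0.0]
contact_force: [-1.2, -1.4, 4.7]
gripper_width: 15.6
grasp_force: 60.8
```

Run:
```python
from h import *
for i in range(3):
    d=get_image('top') if i else None
    s=read_state();print(s['position'].round(1),s['ee_rot'].round(4),s['joints'].round(2),s['gripper_width'],s['grasp_force'],s['contact_force'].round(1))
```

```text
[536.8 279.9  86.7] [8.6e-03 1.0e+00 0.0e+00 3.0e-04] [ 0.75  0.49 -0.22  0.   -0.86 -2.34] 15.635125457666797 60.82451820373535 [-1.2 -1.4  4.7]
[536.8 279.9  86.7] [8.6e-03 1.0e+00 1.0e-04 3.0e-04] [ 0.75  0.49 -0.22  0.   -0.86 -2.34] 15.357332047404316 60.85718035697937 [ 0.4 -1.6  4. ]
[536.8 279.9  86.7] [8.6e-03 1.0e+00 1.0e-04 3.0e-04] [ 0.75  0.49 -0.22  0.   -0.86 -2.34] 15.13447785604713 60.89134454727173 [ 1.  -1.6  4.1]
```

Emit:
servo_tool(rotation=[[0, 0, 0], [0, 0, 0], [0, 0, 0], [0, 0, -0.003], [0, 0, -0.006], [0, 0, -0.009], [0, 0, -0.012], [0, 0, -0.0156]], slide=[[0, 0, 0.15], [0, 0, 0.35], [0, -0.05, 0.55], [0, -0.2, 0.75], [0, -0.4, 0.75], [0, -0.6, 0.75], [0, -0.8, 0.75], [0, -1, 0.75]], grip=[-1, -1, -1, -1, -1, -1, -1, -1])

```text
clock: 5.75
position: [535.7, 78.9, 234.9]
ee_rot: [0.058, 0.998, 0.0, -0.001]
contact_force: [-0.1, 0.1, -1.2]
gripper_width: 15.6
grasp_force: 59.9
```

Emit:
servo_tool(rotation=[[0, 0, 0], [0, 0, 0], [0, 0, 0], [0, 0, 0], [0, 0, 0]], slide=[[0, -0.2, 0], [0, -0.4, 0], [0, -0.6, 0], [0, -0.8, 0], [0, -1, 0]], grip=[-1, -1, -1, -1, -1])

```text
clock: 6.38
position: [535.8, -120.9, 234.9]
ee_rot: [0.058, 0.998, 0.001, -0.001]
contact_force: [0.2, -0.2, -2.8]
gripper_width: 15.3
grasp_force: 59.9
```

Emit:
servo_tool(rotation=[[0, 0, 0], [0, 0, 0], [0, 0, 0], [0, 0, 0], [0, 0, 0], [0, 0, 0], [0, 0, 0]], slide=[[0.01, -0.2, 0], [0.02, -0.4, 0], [0.03, -0.6, 0], [0.04, -0.75, -0.05], [0.04, -0.85, -0.15], [0.04, -0.89, -0.3], [0.04, -0.89, -0.3]], grip=[-1, -1, -1, -1, -1, -1, -1])

```text
clock: 7.25
position: [542.0, -297.2, 171.7]
ee_rot: [0.058, 0.998, 0.002, -0.004]
contact_force: [-0.6, 0.5, -2.4]
gripper_width: 15.3
grasp_force: 60.0
```

Run:
```python
from h import *
d=grab('top','top1');w=grab('wrist','w2')
s=read_state();print(s['position'].round(1),s['ee_rot'].round(4),s['joints'].round(2),s['gripper_width'],s['grasp_force'],s['contact_force'].round(1))
a=cv2.resize(d['image'][200:350,390:510,::-1],None,fx=3.2,fy=3.2,interpolation=2)
b=cv2.resize(w['image'][...,::-1],None,fx=.65,fy=.65)
cv2.imwrite('pics/c2.png',cv2.hconcat([a,cv2.resize(w['image'][0:480,110:530,::-1],(412,480))]))
```

```text
[ 544.6 -297.7  175.9] [ 5.740e-02  9.984e-01  0.000e+00 -5.000e-04] [-0.24  0.42 -0.08  0.   -1.07 -1.45] 15.03655247255224 59.98314321041107 [ 0.  -0.2 -1.9]
```

View pics/c2.png

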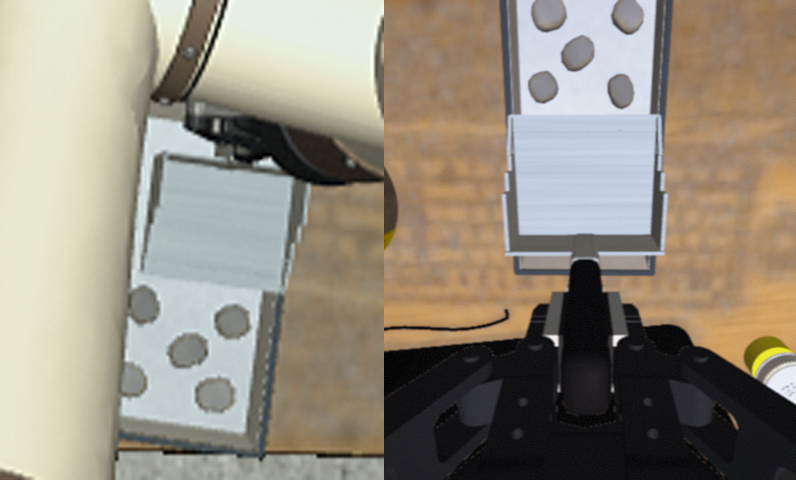

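The wrist view shows the scoop pan centred in the tray: both centre lines are at column 585, the lip is ahead of all five stones, and the foot is inside the far rim at row 271. I lower it.

Emit:
servo_tool(rotation=[[0, 0, 0], [0, 0, 0], [-0.0003, -0.0028, 0], [-0.0003, -0.0028, 0], [-0.0003, -0.0028, 0], [-0.0003, -0.0028, 0]], slide=[[0, 0, -0.12], [0, 0, -0.25], [0, 0, -0.34], [0, 0, -0.38], [0, 0, -0.395], [0, 0, -0.395]], grip=[-1, -1, -1, -1, -1, -1])

```text
clock: 8.1
position: [545.3, -298.1, 98.2]
ee_rot: [0.057, 0.998, -0.001, 0.01]
contact_force: [-0.2, 0.0, -1.9]
gripper_width: 15.1
grasp_force: 59.9
```

Emit:
servo_tool(rotation=[[0, 0, 0], [0, 0, 0]], slide=[[0, 0, -0.006], [0, 0, -0.006]], grip=[-1, -1])

```text
clock: 8.35
position: [544.7, -298.2, 96.5]
ee_rot: [0.058, 0.998, -0.001, 0.009]
contact_force: [0.5, 0.1, -2.1]
gripper_width: 15.3
grasp_force: 59.9
```

Emit:
servo_tool(rotation=[[0, 0, 0], [0, 0, 0]], slide=[[0, 0, -0.005], [0, 0, -0.005]], grip=[-1, -1])

```text
clock: 8.6
position: [545.1, -298.3, 95.9]
ee_rot: [0.058, 0.998, -0.001, 0.009]
contact_force: [0.6, 0.7, 2.6]
gripper_width: 15.3
grasp_force: 60.6
```

Emit:
servo_tool(rotation=[[0, 0, 0], [0, 0, 0]], slide=[[0, 0, -0.003], [0, 0, -0.003]], grip=[-1, -1])

```text
clock: 8.85
position: [545.3, -298.4, 95.7]
ee_rot: [0.057, 0.998, -0.001, 0.01]
contact_force: [0.7, -1.1, 5.0]
gripper_width: 15.4
grasp_force: 61.2
```

Emit:
servo_tool(rotation=[[0, 0, 0], [0, 0, 0], [0, 0, 0], [0, 0, 0], [0, 0, 0], [0, 0, 0], [0, 0, 0], [0, 0, 0]], slide=[[-0.05, 0.006, 0.002], [-0.1, 0.012, 0.002], [-0.15, 0.017, 0.002], [-0.2, 0.023, 0.002], [-0.25, 0.029, 0.002], [-0.3, 0.035, 0.002], [-0.35, 0.04, 0.002], [-0.4, 0.046, 0.002]], grip=[-1, -1, -1, -1, -1, -1, -1, -1])

```text
clock: 9.85
position: [466.2, -289.7, 96.4]
ee_rot: [0.057, 0.998, -0.002, 0.012]
contact_force: [6.5, -3.7, 9.7]
gripper_width: 15.5
grasp_force: 62.0
```

Run:
```python
from h import *
w=grab('wrist','w3')
s=read_state();print(s['position'].round(1),s['ee_rot'].round(4),s['contact_force'].round(1))
```

```text
[ 465.7 -289.6   96.7] [ 0.0576  0.9983 -0.0014  0.0122] [ 4.2 -1.1  3.8]
```

View pics/w3.png

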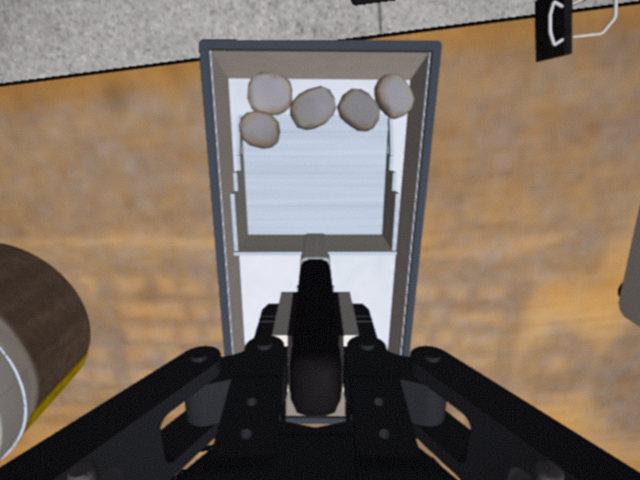

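The wrist view shows all five stones bunched ahead of or on the lip. The right-hand one, at (395,95), is at the pan's edge, where the pan has a larger gap to the tray wall. I shift about 5 mm that way and push on.

Emit:
servo_tool(rotation=[[0, 0, 0], [0, 0, 0], [0, 0, 0], [0, 0, 0], [0, 0, 0], [0, 0, 0]], slide=[[0.003, 0.014, 0.001], [0.003, 0.026, 0.001], [-0.02, 0.029, 0.001], [-0.045, 0.032, 0.001], [-0.07, 0.035, 0.001], [-0.07, 0.035, 0.001]], grip=[-1, -1, -1, -1, -1, -1])

```text
clock: 10.65
position: [451.8, -282.2, 96.1]
ee_rot: [0.057, 0.998, -0.001, 0.011]
contact_force: [3.3, -1.8, 6.1]
gripper_width: 15.5
grasp_force: 61.1
```

Run:
```python
from h import *
w=grab('wrist','w4')
s=read_state();print(s['position'].round(1),s['ee_rot'].round(4),s['contact_force'].round(1))
cv2.imwrite('pics/c4.png',cv2.resize(w['image'][20:280,180:460,::-1],None,fx=2,fy=2,interpolation=2))
```

```text
[ 451.8 -282.2   96.1] [ 0.0574  0.9983 -0.001   0.0105] [ 3.4 -1.   6.1]
```

View pics/c4.png

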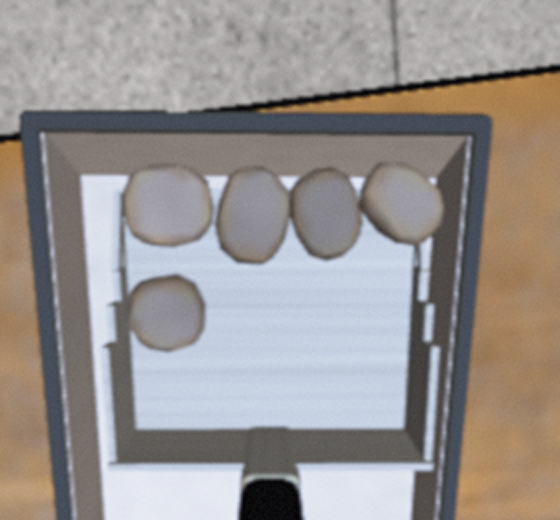

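All five are now on or over the pan, lined up along the near wall. I roll the lip up about the foot.

Emit:
servo_tool(rotation=[[0.0008, 0.0072, 0], [0.0017, 0.0145, 0], [0.0025, 0.0217, 0], [0.0033, 0.029, 0], [0.0042, 0.0362, 0], [0.005, 0.0434, 0], [0.0058, 0.0507, 0], [0.0067, 0.0579, 0]], slide=[[0.01, -0.001, 0.003], [0.028, -0.003, 0.006], [0.046, -0.005, 0.009], [0.066, -0.008, 0.012], [0.086, -0.01, 0.014], [0.106, -0.012, 0.016], [0.126, -0.015, 0.018], [0.146, -0.017, 0.02]], grip=[-1, -1, -1, -1, -1, -1, -1, -1])

```text
clock: 11.7
position: [477.2, -283.9, 96.9]
ee_rot: [0.057, 0.982, 0.012, -0.177]
contact_force: [-0.5, 0.3, -2.1]
gripper_width: 14.9
grasp_force: 59.9
```

Emit:
servo_tool(rotation=[[0.0008, 0.0069, 0], [0.0016, 0.0138, 0], [0.0026, 0.022, 0], [0.0026, 0.022, 0], [0.0026, 0.022, 0]], slide=[[0.02, -0.002, 0.02], [0.04, -0.004, 0.04], [0.06, -0.006, 0.08], [0.06, -0.006, 0.12], [0.06, -0.006, 0.12]], grip=[-1, -1, -1, -1, -1])

```text
clock: 12.32
position: [490.9, -286.0, 122.8]
ee_rot: [0.056, 0.969, 0.015, -0.241]
contact_force: [1.1, 0.5, -2.3]
gripper_width: 15.5
grasp_force: 59.9
```

Run:
```python
from h import *
w=grab('wrist','w5')
s=read_state();print(s['position'].round(1),s['ee_rot'].round(4),s['contact_force'].round(1),s['joints'].round(2))
cv2.imwrite('pics/c5.png',cv2.resize(w['image'][20:300,180:460,::-1],None,fx=1.8,fy=1.8,interpolation=2))
```

```text
[ 490.8 -286.1  122.8] [ 0.0561  0.9687  0.0146 -0.2413] [-0.8  0.7 -2.7] [-0.22  0.62  0.02  0.05 -1.45 -1.49]
```

View pics/c5.png

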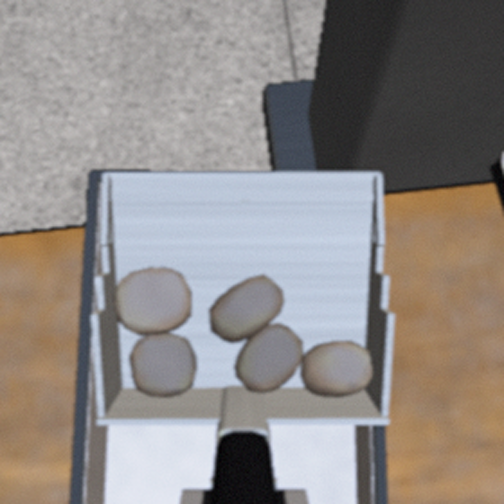

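All five stones are in the pan, resting against the back wall. I raise it and carry it to the dish.

Emit:
servo_tool(rotation=[[0, 0, 0], [0, 0, 0], [0, 0, 0], [0, 0, 0], [0, 0, 0], [0, 0, 0], [0, 0, 0], [0, 0, 0]], slide=[[0, 0, 0.03], [0, 0, 0.09], [0, 0, 0.17], [0, 0, 0.26], [0, 0, 0.35], [0, 0, 0.43], [0, 0, 0.48], [0, 0, 0.5]], grip=[-1, -1, -1, -1, -1, -1, -1, -1])

```text
clock: 13.38
position: [491.9, -286.5, 223.7]
ee_rot: [0.056, 0.969, 0.014, -0.241]
contact_force: [0.5, -1.0, -4.1]
gripper_width: 15.8
grasp_force: 59.9
```

Emit:
servo_tool(rotation=[[0, 0, 0], [0, 0, 0], [0, 0, 0], [0, 0, 0], [0, 0, 0], [0, 0, 0], [0, 0, 0], [0, 0, 0]], slide=[[0.01, 0.03, 0], [0.02, 0.09, 0], [0.04, 0.18, 0], [0.07, 0.28, 0], [0.1, 0.38, 0], [0.13, 0.48, 0], [0.16, 0.58, 0], [0.19, 0.68, 0]], grip=[-1, -1, -1, -1, -1, -1, -1, -1])

```text
clock: 14.38
position: [530.2, -149.0, 223.1]
ee_rot: [0.056, 0.969, 0.014, -0.241]
contact_force: [-0.1, 0.5, -3.0]
gripper_width: 15.0
grasp_force: 59.9
```

Emit:
servo_tool(rotation=[[-0.0007, -0.006, 0], [-0.0018, -0.0155, 0], [-0.0029, -0.025, 0], [-0.004, -0.035, 0], [-0.005, -0.0435, 0], [-0.006, -0.052, 0], [-0.0068, -0.0595, 0], [-0.0073, -0.0634, 0]], slide=[[0.03, 0.1, 0], [0.06, 0.2, 0], [0.09, 0.3, 0], [0.12, 0.4, 0], [0.15, 0.5, 0], [0.17, 0.59, 0], [0.185, 0.65, 0], [0.194, 0.68, 0]], grip=[-1, -1, -1, -1, -1, -1, -1, -1])

```text
clock: 15.38
position: [567.9, -13.5, 223.7]
ee_rot: [0.057, 0.997, 0.003, -0.043]
contact_force: [0.1, 0.1, -2.4]
gripper_width: 15.0
grasp_force: 59.8
```

Run:
```python
from h import *
get_image('top');w=grab('wrist','w6')
s=read_state();print(s['position'].round(1),s['ee_rot'].round(4),s['contact_force'].round(1),s['joints'].round(2))
```

```text
[568.  -13.8 223.6] [ 0.057   0.9974  0.0029 -0.0431] [-0.3 -0.6 -3.1] [ 0.24  0.34 -0.07 -0.03 -1.24 -1.92]
```

View pics/w6.png

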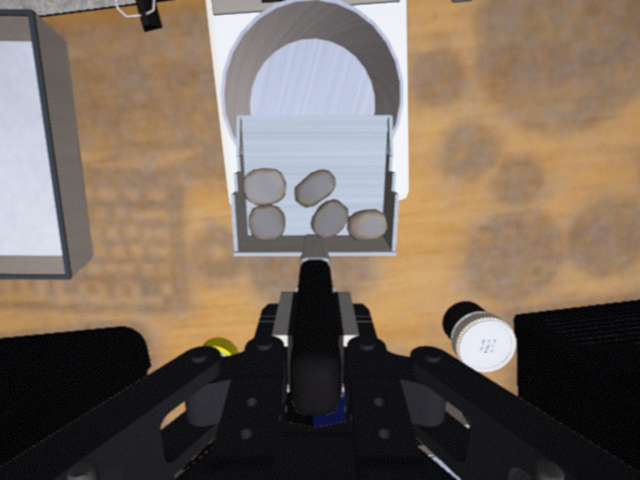

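The wrist view shows the lip (centre column 316) over the dish (centre column about 313), with all five stones at the back of the pan. I tip slowly about the lip.

Emit:
servo_tool(rotation=[[-0.001, -0.0083, 0], [-0.0019, -0.0166, 0], [-0.0029, -0.0248, 0], [-0.0038, -0.0331, 0], [-0.0048, -0.0414, 0]], slide=[[-0.023, 0.003, -0.01], [-0.047, 0.006, -0.02], [-0.07, 0.008, -0.035], [-0.094, 0.011, -0.045], [-0.117, 0.014, -0.058]], grip=[-1, -1, -1, -1, -1])

```text
clock: 16.1
position: [544.8, -12.3, 211.4]
ee_rot: [0.058, 0.994, -0.005, 0.088]
contact_force: [0.3, -0.4, -2.9]
gripper_width: 15.4
grasp_force: 59.9
```

Emit:
servo_tool(rotation=[[-0.0008, -0.0069, 0], [-0.0016, -0.0138, 0], [-0.0024, -0.0207, 0], [-0.0032, -0.0276, 0], [-0.004, -0.0345, 0], [-0.0048, -0.0414, 0]], slide=[[-0.023, 0.003, 0.012], [-0.047, 0.006, 0.024], [-0.07, 0.008, 0.036], [-0.094, 0.011, 0.048], [-0.117, 0.014, 0.06], [-0.14, 0.016, 0.07]], grip=[-1, -1, -1, -1, -1, -1])

```text
clock: 16.85
position: [516.7, -9.1, 225.6]
ee_rot: [0.057, 0.975, -0.013, 0.217]
contact_force: [-0.3, -1.1, -2.6]
gripper_width: 15.2
grasp_force: 59.9
```

Emit:
servo_tool(rotation=[[-0.0008, -0.0069, 0], [-0.0016, -0.0138, 0], [-0.0024, -0.0207, 0], [-0.0032, -0.0276, 0], [-0.004, -0.0345, 0], [-0.0048, -0.0414, 0], [-0.0056, -0.0483, 0], [-0.0064, -0.0552, 0]], slide=[[-0.025, 0.003, 0.006], [-0.05, 0.006, 0.012], [-0.075, 0.009, 0.018], [-0.1, 0.012, 0.023], [-0.126, 0.014, 0.026], [-0.152, 0.017, 0.028], [-0.178, 0.02, 0.03], [-0.204, 0.024, 0.03]], grip=[-1, -1, -1, -1, -1, -1, -1, -1])

```text
clock: 17.85
position: [465.4, -16.4, 280.9]
ee_rot: [0.047, 0.935, -0.016, 0.352]
contact_force: [0.5, -0.5, -1.8]
gripper_width: 15.1
grasp_force: 60.0
```

Run:
```python
from h import *
for i in range(4): get_image('top')
w=grab('wrist','w7')
s=read_state();print(s['position'].round(1),s['ee_rot'].round(4),s['contact_force'].round(1),s['joints'].round(2))
```

```text
[465.8 -16.  279.9] [ 0.0467  0.935  -0.0159  0.3513] [-0.4 -0.9 -1.8] [ 0.14 -0.23 -1.06  1.34 -0.16 -3.1 ]
```

View pics/w7.png

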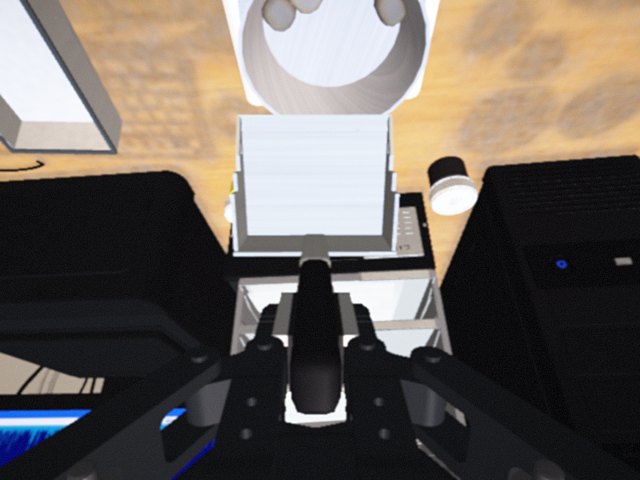

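The scoop is empty and stones are visible in the dish, but the arm has reached joint limits. I back out gently along the way it came.

Emit:
servo_tool(rotation=[[0.0008, 0.0069, 0], [0.0016, 0.0138, 0], [0.0024, 0.0207, 0], [0.0032, 0.0276, 0], [0.004, 0.0345, 0], [0.0048, 0.0414, 0], [0.0056, 0.0483, 0], [0.0064, 0.0552, 0]], slide=[[0.035, -0.003, 0], [0.07, -0.006, 0], [0.105, -0.009, 0], [0.14, -0.012, 0], [0.175, -0.014, 0], [0.21, -0.017, 0], [0.245, -0.02, 0], [0.28, -0.024, 0]], grip=[-1, -1, -1, -1, -1, -1, -1, -1])

```text
clock: 19.1
position: [522.0, -20.2, 278.8]
ee_rot: [0.05, 0.982, -0.005, 0.182]
contact_force: [-0.6, -0.1, -1.8]
gripper_width: 15.4
grasp_force: 60.0
```

Run:
```python
from h import *
from scipy.spatial.transform import Rotation as R
s=read_state();print(s['position'].round(1),s['ee_rot'].round(4),s['joints'].round(2))
M=R.from_quat(s['ee_rot']).as_matrix();print(M.round(3))
a=np.radians(-1);T=np.array([[-np.cos(a),-np.sin(a),0],[-np.sin(a),np.cos(a),0],[0,0,-1]])
print('rot/360 to upright yaw-1:',(np.degrees(R.from_matrix(T@M.T).as_rotvec())/360).round(4))
d=grab('top','top2');cv2.imwrite('pics/c8.png',d['image'][...,::-1][200:360,250:520].repeat(2,0).repeat(2,1))
```

```text
[522.  -20.2 278.8] [ 0.0502  0.982  -0.0048  0.1818] [ 0.36 -0.   -0.5   0.22 -0.76 -2.16]
[[-0.929  0.1    0.357]
 [ 0.097  0.995 -0.028]
 [-0.358  0.009 -0.934]]
rot/360 to upright yaw-1: [0.0021 0.0582 0.0133]
```

View pics/c8.png

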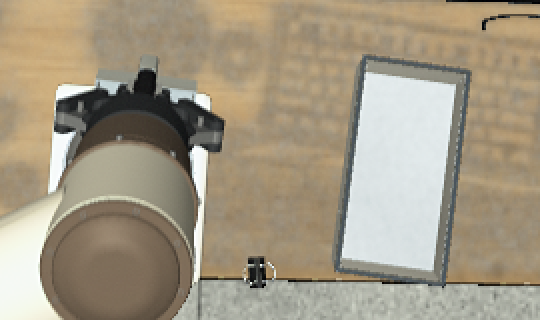

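The tray is empty and the scoop was seen empty. I level the scoop and carry it back to its bare spot on the desk.

Emit:
servo_tool(rotation=[[0.0003, 0.0083, 0.002], [0.0006, 0.0166, 0.0038], [0.0009, 0.0249, 0.0057], [0.0012, 0.0332, 0.0076], [0.0015, 0.0415, 0.0095], [0.0018, 0.0498, 0.0114], [0.0021, 0.0582, 0.0133], [0.0021, 0.0582, 0.0133]], slide=[[0.01, 0.1, 0], [0.02, 0.2, 0], [0.03, 0.3, 0], [0.04, 0.4, 0], [0.05, 0.5, 0], [0.06, 0.6, 0], [0.075, 0.7, 0], [0.075, 0.75, 0]], grip=[-1, -1, -1, -1, -1, -1, -1, -1])

```text
clock: 20.15
position: [537.4, 130.4, 278.4]
ee_rot: [0.009, 1.0, -0.0, 0.001]
contact_force: [0.4, 0.9, -1.9]
gripper_width: 15.1
grasp_force: 60.0
```

Emit:
servo_tool(rotation=[[0, 0, 0], [0, 0, 0], [0, 0, 0], [0, 0, 0], [0, 0, 0], [0, 0, 0], [0, 0, 0], [0, 0, 0]], slide=[[0, 0.2, 0], [0, 0.4, 0], [0, 0.6, 0], [0, 0.75, -0.1], [0, 0.75, -0.3], [0, 0.75, -0.5], [0, 0.75, -0.6], [0, 0.75, -0.6]], grip=[-1, -1, -1, -1, -1, -1, -1, -1])

```text
clock: 21.15
position: [535.1, 278.2, 157.5]
ee_rot: [0.009, 1.0, -0.002, 0.0]
contact_force: [0.0, 0.0, -0.8]
gripper_width: 15.3
grasp_force: 59.9
```

Run:
```python
from h import *
from scipy.spatial.transform import Rotation as R
d=grab('top','top3')
s=read_state();print(s['position'].round(1),s['ee_rot'].round(4),s['joints'].round(2),s['gripper_width'])
M=R.from_quat(s['ee_rot']).as_matrix()
a=np.radians(-1);T=np.array([[-np.cos(a),-np.sin(a),0],[-np.sin(a),np.cos(a),0],[0,0,-1]])
print((np.degrees(R.from_matrix(T@M.T).as_rotvec())/360).round(4))
Z=cloud(d);k=(Z[...,2]>95)&(Z[...,2]<112);k[:,:265]=0;k[:,365:]=0;k[:235]=0;k[345:]=0
print('dish',cv2.minEnclosingCircle(Z[k][:,:2].astype(np.float32)))
x=grab('side','side3')
cv2.imwrite('pics/c9.png',cv2.hconcat([cv2.resize(d['image'][230:350,255:375,::-1],(400,400),interpolation=2),cv2.resize(x['image'][200:410,270:480,::-1],(400,400),interpolation=2)]))
```

```text
[536.2 278.9 159.4] [ 8.7e-03  1.0e+00 -6.0e-04  1.7e-03] [ 0.75  0.41 -0.15  0.   -1.01 -2.34] 15.402667743718178
[0.0002 0.0005 0.    ]
dish ((462.8536682128906, -2.513955593109131), 63.51213455200195)
```

View pics/c9.png

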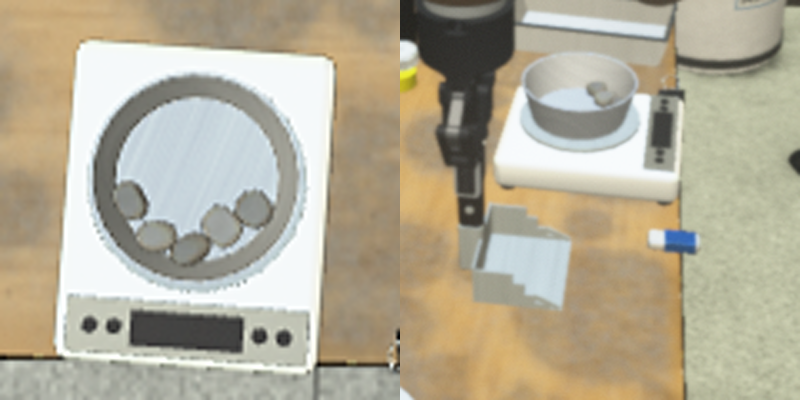

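All five stones are in the dish, which has not moved. I set the scoop down.

Emit:
servo_tool(rotation=[[0, 0, 0], [0, 0, 0], [0, 0, 0], [0, 0, 0], [0, 0, 0], [0, 0, 0]], slide=[[0, 0, -0.1], [0, 0, -0.2], [0, 0, -0.28], [0, 0, -0.33], [0, 0, -0.355], [0, 0, -0.355]], grip=[-1, -1, -1, -1, -1, -1])

```text
clock: 22.0
position: [536.6, 279.3, 88.7]
ee_rot: [0.009, 1.0, -0.0, 0.002]
contact_force: [-0.3, -0.6, -1.4]
gripper_width: 15.2
grasp_force: 60.1
```

Emit:
servo_tool(rotation=[[0, 0, 0], [0, 0, 0], [0, 0, 0]], slide=[[0, 0, -0.005], [0, 0, -0.008], [0, 0, -0.008]], grip=[-1, -1, -1])

```text
clock: 22.38
position: [536.6, 279.3, 87.3]
ee_rot: [0.009, 1.0, 0.0, 0.002]
contact_force: [0.3, -0.6, -2.1]
gripper_width: 15.4
grasp_force: 60.1
```

Emit:
servo_tool(rotation=[[0, 0, 0], [0, 0, 0], [0, 0, 0]], slide=[[0, 0, -0.003], [0, 0, -0.005], [0, 0, -0.005]], grip=[-1, -1, -1])

```text
clock: 22.75
position: [537.0, 279.3, 86.9]
ee_rot: [0.009, 1.0, 0.0, 0.002]
contact_force: [0.5, -1.7, 4.1]
gripper_width: 15.0
grasp_force: 60.9
```

Emit:
servo_tool(rotation=[[0, 0, 0], [0, 0, 0], [0, 0, 0], [0, 0, 0], [0, 0, 0], [0, 0, 0], [0, 0, 0], [0, 0, 0]], slide=[[0, 0, 0], [0, 0, 0], [0, 0, 0], [0, 0, 0], [0, 0, 0], [0, 0, 0.15], [0, 0, 0.35], [0, 0, 0.6]], grip=[0, 1, 1, 1, 1, 1, 1, 1])

```text
clock: 23.75
position: [535.9, 278.7, 206.3]
ee_rot: [0.009, 1.0, -0.001, 0.001]
contact_force: [0.8, 1.0, -0.9]
gripper_width: 85.8
grasp_force: 0.0
```

Emit:
servo_tool(rotation=[[0, 0, 0], [0, 0, 0], [0, 0, 0], [0, 0, 0], [0, 0, 0], [0, 0, 0], [0, 0, 0], [0, 0, 0]], slide=[[0, 0, 0.2], [0, 0, 0.3], [0, 0, 0.3], [0, 0, 0.3], [0, 0, 0.3], [0, 0, 0.3], [0, 0, 0.3], [0, 0, 0.3]], grip=[1, 1, 1, 1, 1, 1, 1, 1])

```text
clock: 24.75
position: [536.5, 279.1, 265.9]
ee_rot: [0.009, 1.0, -0.0, 0.002]
contact_force: [0.2, 0.3, 0.2]
gripper_width: 85.5
grasp_force: 0.0
```

Run:
```python
from h import *
s=read_state();print(s['position'].round(1),s['gripper_width'],s['clock'])
x=grab('side','side4')
```

```text
[536.5 279.1 265.9] 85.54003575788967 24.75
```

View pics/side4.png

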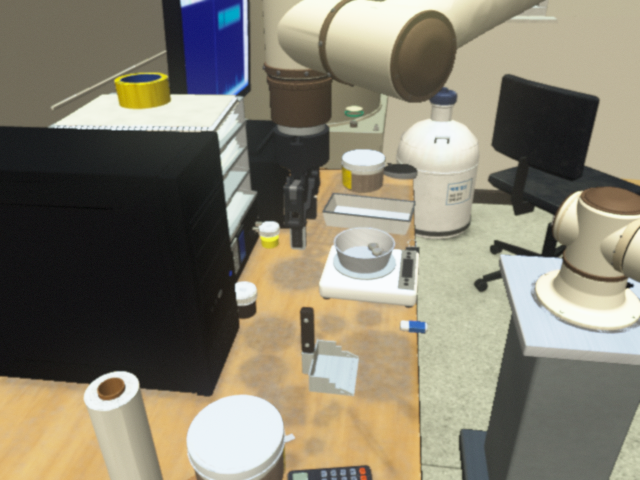

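The side view shows the scoop upright at (330,350), the gripper clear above it, the stones in the dish at (365,250), and both pots where they were.

```bash
python3 -c "from bench import job_done;print(job_done())"
```

```text
the job is handed in; nothing more can be done
None
```

The job is handed in: all five stones are in the dish, which is still centred on the balance's pan, the scoop stands upright on the bare desk and is released, and both pots were left alone; it took about 25 s of the 72 s.

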